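Set the bench charger four clicks up and start it

ROBOT

A 7-joint arm with a two-finger parallel gripper is mounted at the origin on the work surface. World frame = base frame: x ahead of the robot, y to its left, z up, the work surface at z = 0. Lengths are in m, angles in rad, forces in N, time in s.
With the tool pointing down it reaches from about 0.425 to 0.875 m from the base axis. Payload 4.7 kg.
Tool frame: the origin (TCP) lies between the finger pads; the fingertips stand ctrl.tip_reach ahead of it and the grasp point (between the pads) lies 5 mm behind it (ctrl.tip_reach is the distance from the TCP to the fingertips, in m); z points along the fingers, y is the direction in which the jaws open and shut (so a half turn about z gives the same grasp; the last joint's range is limited). The gripper opens to 87 mm and grips with 3 to 60 N. Pads are 19 mm wide; open, the fingers measure 117 mm over their backs; the gripper's body (75 mm by 190 mm) begins 51 mm behind the grasp point.
Start: joints at [1.138, 0.321, -0.07, 1.45, 0.023, 1.371, -0.057], TCP at [0.281, -0.586, 0.237] pointing down, gripper open.
Joint ranges: [-2.86, 2.86], [-0.3, 2.09], [-1.38, 1.24], [0.06, 2.45], [-1.56, 4.7], [0.09, 2.05], [-2.69, 2.69]. Speed limits (rad/s): [2.57, 2.57, 3.14, 3.14, 3.14, 3.14, 3.14].

INTERFACE

Orientations are given as a rotation vector (axis times angle).
In Python, from bench import ctrl gives the robot as it stands.
- The arm moves only by the shell command python3 -m handwheel 'ROWS' [FORCE]. ROWS is JSON, a list of rows, each a list of 7 numbers: the shift along the tool's x, y, z in mm, then the turn, a rotation vector about the tool's x, y, z in rad, then the gripper's target within -1 to 1 (shut at 1, half-way at 0, fully open at -1). In form: [[dx, dy, dz, ax, ay, az, grip], ...]. A call has 1 to 12 rows; each row is the pose to reach, as a shift and turn from the pose commanded when the call began, along the tool's axes at that moment; what a row does not reach only later rows make up. A row lasts 1/8 s, in which the tool goes at most 62.5 mm and 10.7 degrees, less where a joint would pass 70% of its speed; a pose out of reach is approached as far as the arm can. A call with a gripper value outside its range is refused whole. The fingers move at their own pace and stop on an object; FORCE is the grip in N (left out, the last holds). Time passes only in rows, so rows that repeat a pose let the fingers close. It gives the time, the measured TCP pose, the force and the opening at its end, in the units of the state.
- ctrl.get_state(): the state, without advancing time (a new reading comes with each control period).
- ctrl.get_image(name): name is "side" or "top" or "wrist"; returns the picture (400x640x3 uint8, red, green, blue); there is no depth.
- ctrl.camera_model(name): a dict with "mtx" (3x3 intrinsics, pixels), "xyz" and "orientation" of the camera in the world. Camera axes: x right, y up, looking along -z (the intrinsics and any distortion apply to the point x, -y, -z); pixel columns grow to the right and rows downward; lengths in m; the calibration is good to about 2 mm. A picture is of the moment at which its call begins: read the wrist's pose just before it. camera_model takes no time and is no camera call; for the wrist camera it gives the pose at the moment of the call.
- ctrl.close_job(): hands the job in, once; it reports no verdict.
The state is a dict: "time": time; "joint_positions": joint angles; "qd": joint speeds; "joint_torque": joint torques, N m; "position": TCP position; "tool_rot": TCP orientation; "ft_force": force on the tool from outside, world axes, zero at the start; "torque": the same for the moment, N m; "grip_width": opening from 0.0 (shut) to 1.0 (fully open).
Only numpy, scipy, OpenCV 4.12 (cv2) and the standard library are available. Lean on these libraries where they do the work, as an engineer would, in place of code of your own. Each camera call takes 0.05 s, during which the arm holds its last target.

TASK

On the yellow battery charger, turn the black click-stop dial clockwise (seen from above) by exactly four clicks from where it stands now, by pushing the side of its raised tab with a fingertip or the outside of the fingers; do not pinch the tab. Let go of the dial, then press the green start button fully down and let it come back up. Leave the things standing on and around the charger where they are.

Things in the scene. Friction and masses are not known exactly. Their poses are not given: they have to be found in the camera images.
- charger: yellow bench battery charger, a fixed box 220 mm (x) by 340 mm (y) by 100 mm high; origin at the centre of its underside, z up, front (-x) roughly towards the robot. On its level top: the dial (+y side), the green start button (-y side), a flat round meter (4 mm high), a socket and a wheel nut. On both y sides a carrying bar sticks out 21 mm at 70 mm height.
- dial_axis (a point): point on the dial's vertical axis at the top of its flat disc, 110 mm above the bench; does not turn, axes as the charger's. The disc is black, 80 mm across, 10 mm thick, with one raised radial tab. Around it, flat on the charger, is a white scale with one coloured tick per click position (11 ticks 20 degrees apart; green, orange, red going clockwise).
- tab (a point): point in the middle of the dial's raised tab, 30 mm out from the dial's axis and 12 mm above the disc (122 mm above the bench); turns with the dial, its x axis points outward along the tab. The tab is 14 mm wide, reaches from 6 mm to 40 mm out from the axis and 24 mm above the disc; black with red sides and a white line on top.
- dial (a joint): dial angle in rad, growing clockwise seen from above: 11 click positions 0.349 rad (20 degrees) apart from 0 to 3.491, end stops just beyond; at 1.745 the tab points along the charger's +x. Starts at rest in one of the first four positions. A click takes up to 0.085 N m (3 N at the tab); past half-way the dial snaps on to the next position and rests there when let go.
- start_top (a point): centre of the top of the green start button, 30 mm across, in a black collar 46 mm across that is 12 mm high; the button's top is 22 mm above the charger's top face (122 mm above the bench).
- start (a joint): travel of the start button in m: 0 up, 0.006 fully down; it springs back when released and needs about 5 N to go fully down.
- socket_mid (a point): loose steel deep socket standing on the charger's top, 26 mm across, 50 mm high; point at its centre. Leave alone.
- wheel_nut_mid (a point): loose brass wheel nut standing on the charger's top, 32 mm across, 34 mm high; point at its centre. Leave alone.
- spray_can_mid (a point): loose spray can on the bench beside the charger, 60 mm across, 160 mm high; point at its centre. Leave alone.
- oil_bottle_mid (a point): loose oil bottle on the bench beside the charger, 72 mm across, 190 mm high; point at its centre. Leave alone.
- screwdriver_grip (a point): loose screwdriver lying on the bench at the charger's +y side; point in its handle. Leave alone.
- wrench_grip (a point): loose wrench lying on the bench at the charger's -y side; point in its handle. Leave alone.

How it is judged:
By the outcome, as a careful person would: the job done as asked, in the order asked, and still so for the second after the job is handed in, with the robot touching nothing.
It also fails if it takes over 48 s, if anything falls off the work surface, if the arm or the gripper's body presses on something with over 40 N, if the wrist force passes 120 N, or if a joint passes its speed limit or range.

## Working session

There is one attempt and no reset: what is moved stays moved. The work goes in short steps, Python scripts to look and compute and a shell command to move; the robot and the scene stay as the last step left them, time stands still between calls to the robot, and variables do not carry over. Pictures are saved under pics/ and viewed, and the job is handed in when it is done.

```bash
mkdir -p pics; ls; python3 - <<'E'
from bench import ctrl
import cv2
s=ctrl.get_state(); print(s); print(ctrl.tip_reach)
for n in("side","top","wrist"):
    m=ctrl.camera_model(n); print(n,m)
    cv2.imwrite(f"pics/{n}0.png",ctrl.get_image(n)[:,:,::-1])
E
```

```text
pics
{'time': 0.0, 'joint_positions': array([ 1.13813082,  0.32179501, -0.07009   ,  1.45169458,  0.02259774,
        1.37082301, -0.05686528]), 'qd': array([ 1.39148796e-03, -4.25191335e-04, -7.67326657e-05,  4.00269588e-04,
       -8.30239248e-04, -1.53879698e-03, -7.64173945e-04]), 'joint_torque': array([-8.96834881e-04, -4.91289639e+01, -4.04193560e-01, -3.12528169e+01,
       -6.37866464e-02,  4.37572156e-02,  1.57159648e-04]), 'position': array([ 0.28055608, -0.5857293 ,  0.2354699 ]), 'tool_rot': array([-3.06169636e+00, -6.95651047e-01,  8.20655600e-04]), 'ft_force': array([ 0.17889311, -0.21585823,  0.98844355]), 'torque': array([ 0.01799842, -0.05838004, -0.02934253]), 'grip_width': 1.0059880720801768}
0.014
side {'mtx': array([[424.587643  ,   0.        , 319.74623169],
       [  0.        , 424.587643  , 203.29893067],
       [  0.        ,   0.        ,   1.        ]]), 'xyz': array([-0.0402161 ,  0.64071529,  0.90290509]), 'orientation': array([ 0.39809588, -0.94628373, -2.21011652])}
top {'mtx': array([[426.92108927,   0.        , 319.06230166],
       [  0.        , 426.92108927, 199.77591062],
       [  0.        ,   0.        ,   1.        ]]), 'xyz': array([0.4469939 , 0.04167084, 1.13721441]), 'orientation': array([ 0.10783951, -0.08525477, -1.5919622 ])}
wrist {'mtx': array([[314.40425411,   0.        , 324.6535941 ],
       [  0.        , 314.40425411, 199.97109577],
       [  0.        ,   0.        ,   1.        ]]), 'xyz': array([ 0.35130493, -0.55207412,  0.38420747]), 'orientation': array([-0.25610609,  0.1634266 , -1.11445872])}
```

View pics/top0.png

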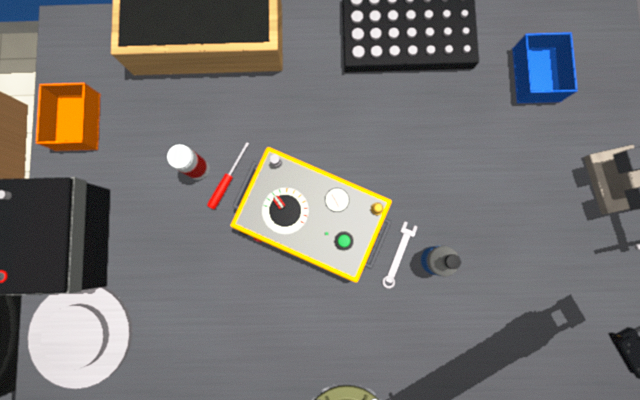

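View pics/side0.png

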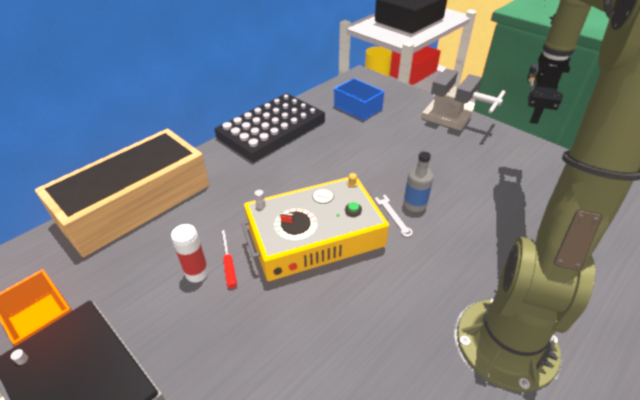

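View pics/wrist0.png

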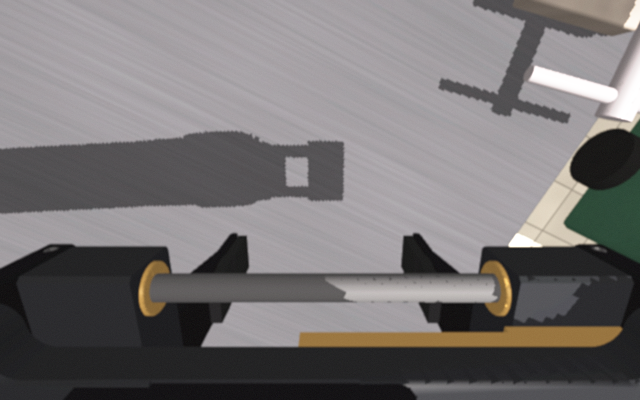

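The top view shows the charger rotated: dial at about (285,211), start button at (344,241), nut at (377,208), socket at (275,159). Next I'll measure it and zoom in.

```bash
cat > h.py <<'E'
import numpy as np,cv2
from scipy.spatial.transform import Rotation as R
from bench import ctrl
def ray(m,u,v):
    K=np.array(m['mtx']); d=np.linalg.inv(K)@np.array([u,v,1.]); d=np.array([d[0],-d[1],-d[2]])
    return np.array(m['xyz']),R.from_rotvec(m['orientation']).as_matrix()@d
def onz(m,u,v,z):
    o,d=ray(m,u,v); return o+d*(z-o[2])/d[2]
def proj(m,p):
    c=R.from_rotvec(m['orientation']).as_matrix().T@(np.array(p)-m['xyz'])
    q=np.array(m['mtx'])@np.array([c[0],-c[1],-c[2]]); return q[:2]/q[2]
E
python3 - <<'E'
from h import *
m=ctrl.camera_model('top'); im=cv2.imread('pics/top0.png')
hsv=cv2.cvtColor(im,cv2.COLOR_BGR2HSV)
g=cv2.inRange(hsv,(50,120,60),(80,255,255)); 
n,l,st,c=cv2.connectedComponentsWithStats(g)
for i in range(1,n):
    if st[i,4]>30: print('green',st[i],c[i],onz(m,*c[i],.122))
y=cv2.inRange(hsv,(22,150,100),(35,255,255)); y[:130]=0;y[300:]=0;y[:,:220]=0;y[:,400:]=0
p=cv2.findNonZero(y); r=cv2.minAreaRect(p); b=cv2.boxPoints(r); print(r,b)
for q in b: print(onz(m,*q,.1))
w=np.zeros_like(y)
cr=cv2.resize(im[140:290,220:400],None,fx=4.4,fy=4,interpolation=cv2.INTER_CUBIC)
cr=cv2.resize(im[140:290,220:400],None,fx=4,fy=4,interpolation=cv2.INTER_CUBIC)
cv2.imwrite('pics/c1.png',cr)
s=cv2.imread('pics/side0.png')
cv2.imwrite('pics/c2.png',cv2.resize(s[170:280,235:395],None,fx=5,fy=5,interpolation=cv2.INTER_CUBIC))
E
```

```text
green [338 235  13  12 129] [343.7751938  240.46511628] [ 0.47379517 -0.00145994  0.122     ]
((310.88690185546875, 213.5442657470703), (138.79782104492188, 89.49711608886719), 23.629377365112305) [[229.37051 226.7246 ]
 [265.24265 144.73116]
 [392.4033  200.36394]
 [356.53116 282.35736]]
[0.51407795 0.27517296 0.1       ]
[0.71638868 0.18615125 0.1       ]
[ 0.56911131 -0.12384857  0.1       ]
[ 0.37409722 -0.02988803  0.1       ]
```

View pics/c1.png

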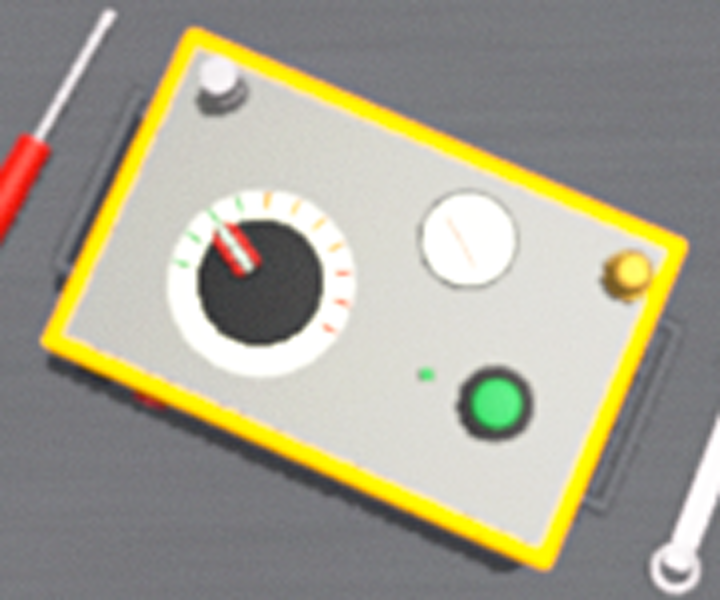

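View pics/c2.png

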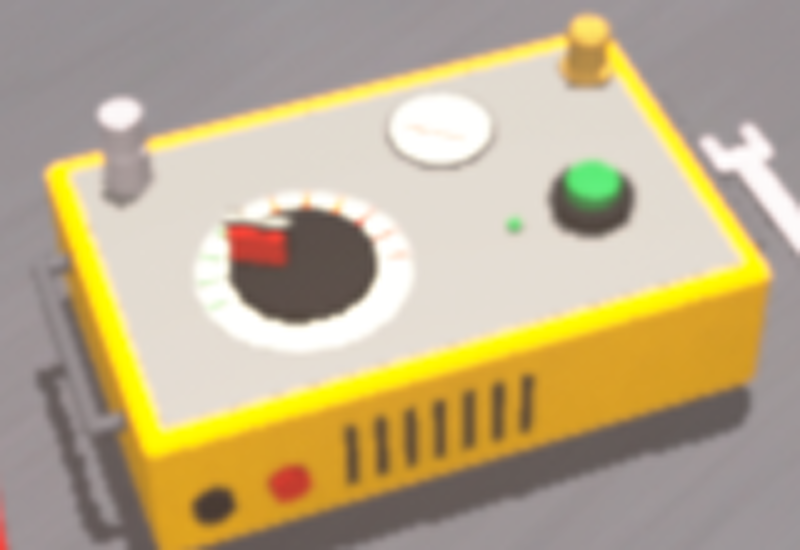

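```bash
python3 - <<'E'
from h import *
def ell(mask,box,mn):
    x0,y0,x1,y1=box; z=np.zeros_like(mask); z[y0:y1,x0:x1]=mask[y0:y1,x0:x1]
    cs,_=cv2.findContours(z,cv2.RETR_EXTERNAL,cv2.CHAIN_APPROX_NONE)
    c=max(cs,key=cv2.contourArea); h=cv2.convexHull(c); return cv2.fitEllipse(h)
res={}
for n,db,bb in(('top',(262,188,310,234),(330,228,358,255)),('side',(275,205,318,240),(340,198,366,222))):
    m=ctrl.camera_model(n); im=cv2.imread(f'pics/{n}0.png'); hsv=cv2.cvtColor(im,cv2.COLOR_BGR2HSV)
    blk=cv2.inRange(hsv,(0,0,0),(180,255,95)); red=cv2.inRange(hsv,(0,140,90),(8,255,255))|cv2.inRange(hsv,(172,140,90),(180,255,255))
    white=cv2.inRange(hsv,(0,0,235),(180,40,255))
    e=ell(blk|red if n=='top' else blk,db,50); print(n,'disc',e,onz(m,*e[0],.110))
    g=cv2.inRange(hsv,(45,90,60),(85,255,255)); e=ell(g,bb,20); print(n,'btn',e,onz(m,*e[0],.122))
    r=np.zeros_like(red);x0,y0,x1,y1=db;r[y0:y1,x0:x1]=red[y0:y1,x0:x1]
    rr=cv2.minAreaRect(cv2.findNonZero(r)); b=cv2.boxPoints(rr); print(n,'red',rr,[onz(m,*q,.134)[:2].round(4) for q in b])
m=ctrl.camera_model('top')
# scale outer ring (white) centre on z=.1
im=cv2.imread('pics/top0.png'); hsv=cv2.cvtColor(im,cv2.COLOR_BGR2HSV)
w=cv2.inRange(im,(238,238,238),(255,255,255)); e=ell(w,(258,184,312,238),50); print('ring',e,onz(m,*e[0],.1))
for nm,u,v,z in (('sock',275,159,.15),('nut',377.3,208,.134),('bottlecap',452,262,.19),('canTop',181,158,.16)): print(nm,onz(m,u,v,z))
for nm,u,v in (('corner1',232.3,226.5),('c2',267.5,147),('c3',392,201),('c4',356,282.5)): print(nm,onz(m,u,v,.1))
E
```

```text
top disc ((284.4620361328125, 210.09002685546875), (29.92156982421875, 30.775367736816406), 169.1626739501953) [0.55057547 0.13928708 0.11      ]
top btn ((343.5378112792969, 240.46218872070312), (13.113292694091797, 13.120912551879883), 135.0) [ 0.47381488 -0.000899    0.122     ]
top red ((278.739990234375, 202.3199920654297), (12.20000171661377, 8.0), 53.13010025024414) [array([0.5733, 0.1666]), array([0.5844, 0.1513]), array([0.5607, 0.1342]), array([0.5496, 0.1494])]
side disc ((295.25408935546875, 222.86021423339844), (20.02369499206543, 26.70903778076172), 82.05408477783203) [0.5453331  0.14372073 0.11      ]
side btn ((353.063720703125, 206.60910034179688), (9.031082153320312, 10.565910339355469), 97.01509094238281) [0.46945041 0.00399064 0.122     ]
side red ((286.0, 218.5), (7.0, 10.0), 90.0) [array([0.5744, 0.1649]), array([0.5559, 0.1472]), array([0.5375, 0.1641]), array([0.5557, 0.1816])]
ring ((284.9615173339844, 210.38368225097656), (45.422943115234375, 46.20787048339844), 53.3903923034668) [0.55083367 0.13902442 0.1       ]
sock [0.66828617 0.15634169 0.15      ]
nut [ 0.54785345 -0.08213845  0.134     ]
bottlecap [ 0.41974547 -0.23349404  0.19      ]
canTop [0.67415825 0.37607482 0.16      ]
corner1 [0.51445815 0.26801238 0.1       ]
c2 [0.71045331 0.18055895 0.1       ]
c3 [ 0.56757253 -0.12279937  0.1       ]
c4 [ 0.3737892  -0.02861041  0.1       ]
```

```bash
python3 -m handwheel '[[0,0,-62,0,0,0,1],[48,-47,-80,0,0,-0.15,1],[90,-90,-80,0,0,-0.3,1],[132,-130,-80,0,0,-0.45,1],[175,-170,-80,0,0,-0.6,1],[218,-212,-80,0,0,-0.75,1],[260,-254,-80,0,0,-0.9,1],[302,-296,-80,0,0,-1.05,1],[345,-338,-80,0,0,-1.2,1],[388,-380,-80,0,0,-1.35,1],[430,-422,-80,0,0,-1.5,1],[473,-464,-80,0,0,-1.65,1]]' 20; python3 - <<'E'
from h import *
s=ctrl.get_state(); print(s['position'],s['tool_rot'],s['joint_positions'].round(2)); M=R.from_rotvec(s['tool_rot']).as_matrix(); print(M.round(3)); print((M.T@(np.array([.558,.176,.30])-s['position'])).round(4))
E
```

```text
time: 1.65
position: [0.5071, 0.0383, 0.3166]
tool_rot: [1.561, 2.725, -0.001]
ft_force: [1.9, -0.5, -0.6]
grip_width: 0.002
[0.50710668 0.03827761 0.3165901 ] [ 1.56112190e+00  2.72520934e+00 -7.32424416e-04] [ 0.57  0.02 -0.7   1.65  0.01  1.48  0.4 ]
[[-0.506  0.863  0.001]
 [ 0.863  0.506 -0.001]
 [-0.001  0.    -1.   ]]
[0.0931 0.1136 0.0165]
```

```bash
python3 - <<'E'
from h import *
m=ctrl.camera_model('wrist'); im=ctrl.get_image('wrist')[:,:,::-1]
cv2.imwrite('pics/w1.png',im); print(m)
for p in((.548,.1415,.11),(.4717,.0015,.122)): print(proj(m,p))
np.save('w1.npy',np.r_[m['xyz'],m['orientation']])
E
```

```text
{'mtx': array([[314.40425411,   0.        , 324.6535941 ],
       [  0.        , 314.40425411, 199.97109577],
       [  0.        ,   0.        ,   1.        ]]), 'xyz': array([0.46764574, 0.10596605, 0.46513792]), 'orientation': array([-0.28211392, -0.07702285,  0.52775894])}
[404.51311727 116.12809824]
[280.80578688 191.55123427]
```

View pics/w1.png

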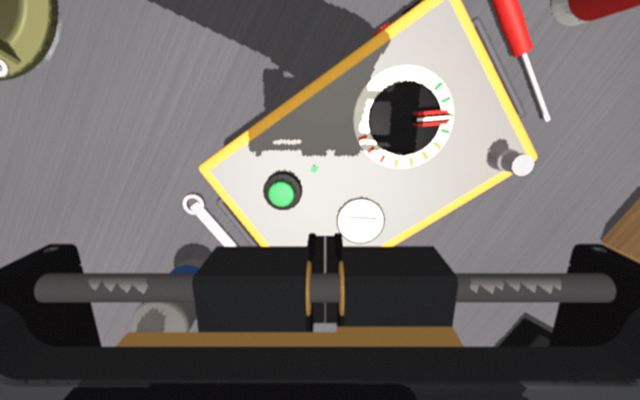

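The wrist view shows the dial at about (404,117), close to where I predicted it, and the button at (281,193). The tab points right.

```bash
python3 - <<'E'
from h import *
im=cv2.imread('pics/w1.png'); a=np.load('w1.npy')
m=dict(mtx=np.array([[314.40425,0,324.65359],[0,314.40425,199.97110],[0,0,1]]),xyz=a[:3],orientation=a[3:])
cv2.imwrite('pics/c3.png',cv2.resize(im[55:180,340:470],None,fx=4.6,fy=4.6,interpolation=cv2.INTER_CUBIC))
hsv=cv2.cvtColor(im,cv2.COLOR_BGR2HSV)
def big(mask,box):
    x0,y0,x1,y1=box; z=np.zeros_like(mask); z[y0:y1,x0:x1]=mask[y0:y1,x0:x1]
    cs,_=cv2.findContours(z,cv2.RETR_EXTERNAL,cv2.CHAIN_APPROX_NONE); return cv2.convexHull(max(cs,key=cv2.contourArea))
blk=cv2.inRange(hsv,(0,0,0),(180,255,70)); e=cv2.fitEllipse(big(blk,(355,70,450,165))); print('disc',e,onz(m,*e[0],.110))
g=cv2.inRange(hsv,(45,90,60),(85,255,255)); e=cv2.fitEllipse(big(g,(262,172,302,212))); print('btn',e,onz(m,*e[0],.122))
red=cv2.inRange(hsv,(0,140,90),(8,255,255))|cv2.inRange(hsv,(172,140,90),(180,255,255))
c=big(red,(405,100,450,135)); r=cv2.minAreaRect(c);print(r,[onz(m,*q,.134)[:2].round(4) for q in cv2.boxPoints(r)])
E
```

```text
disc ((404.1874084472656, 117.37716674804688), (68.2066421508789, 73.43463897705078), 35.85055923461914) [0.54844439 0.14023026 0.11      ]
btn ((281.0686340332031, 193.273681640625), (26.589811325073242, 26.90822982788086), 9.202917098999023) [ 4.72909607e-01 -1.28696877e-04  1.22000000e-01]
((429.93524169921875, 112.1588134765625), (5.522148132324219, 33.89985656738281), 85.60128784179688) [array([0.5468, 0.1478]), array([0.5748, 0.1671]), array([0.5784, 0.163 ]), array([0.5503, 0.1435])]
```

View pics/c3.png

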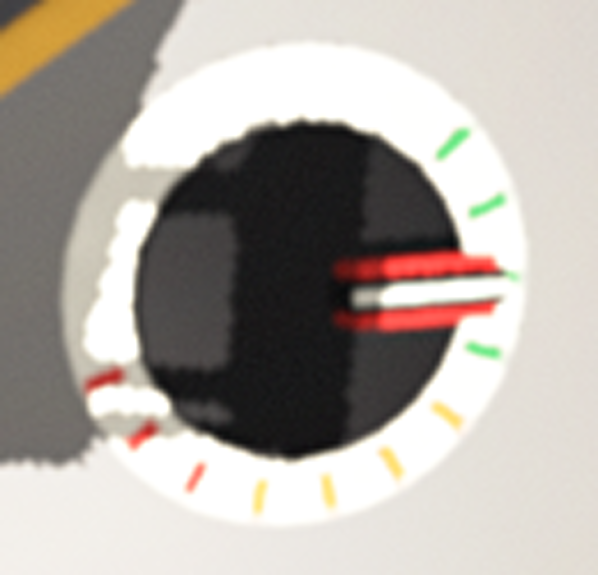

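```bash
python3 -m handwheel '[[30,38,30,0,0,-0.04,1],[60,76,60,0,0,-0.08,1],[92,113,90,0,0,-0.08,1],[92,113,130,0,0,-0.08,1],[92,113,157,0,0,-0.08,1],[92,113,157,0,0,-0.08,1],[92,113,157,0,0,-0.08,1]]'; python3 - <<'E'
from h import *
s=ctrl.get_state(); print(s['position'],s['joint_positions'].round(2)); M=R.from_rotvec(s['tool_rot']).as_matrix(); print(M.round(3)); print((M.T@(np.array([.5585,.1748,.132])-s['position'])).round(4))
cv2.imwrite('pics/w2.png',ctrl.get_image('wrist')[:,:,::-1])
im=ctrl.get_image('top')[:,:,::-1];cv2.imwrite('pics/t2.png',cv2.resize(im[140:290,220:400],None,fx=4,fy=4,interpolation=cv2.INTER_CUBIC))
E
```

```text
time: 2.58
position: [0.5591, 0.1729, 0.1606]
tool_rot: [1.458, 2.782, 0.001]
ft_force: [-0.5, 0.4, 0.3]
grip_width: 0.004
[0.55907495 0.17288792 0.16064686] [ 0.32  0.33 -0.79  1.69  0.25  1.22  0.07]
[[-0.569  0.822  0.001]
 [ 0.822  0.569  0.   ]
 [-0.001  0.001 -1.   ]]
[0.0019 0.0006 0.0286]
```

View pics/w2.png

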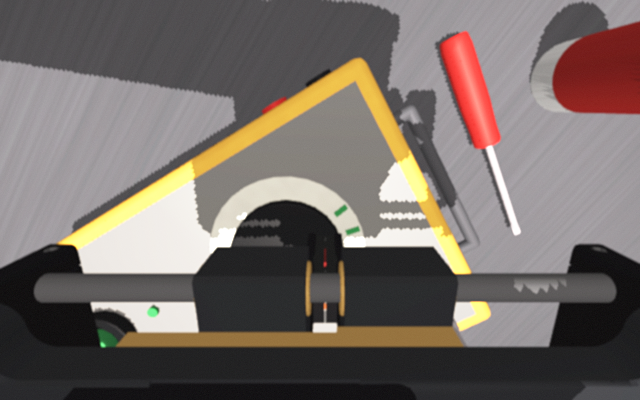

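```bash
python3 -m handwheel '[[2,0,14,0,0,0,1],[2,0,28,0,0,0,1],[2,0,28,0,0,0,1],[2,0,28,0,0,0,1]]'; cat > arc.py <<'E'
from h import *
import sys
s=ctrl.get_state(); print(s['position'],s['ft_force'].round(2),s['joint_positions'].round(2)); M=R.from_rotvec(s['tool_rot']).as_matrix()
yaw=np.degrees(np.arctan2(M[1,1],M[0,1])); print('yaw y',yaw)
c=np.array([.5485,.1403])
off=float(sys.argv[1]); ph0=35
for d in map(float,sys.argv[2:]):
    a=np.radians(ph0-d); u=np.array([np.cos(a),np.sin(a)]); n=np.array([-u[1],u[0]])
    p=np.r_[c+.028*u+off*n,.132]
    print(d,(1000*(M.T@(p-s['position']))).round(1),'az',round(np.radians(yaw-(ph0-d)),3))
E
python3 arc.py .0165 0 10 20 30 40 50 60 70 75
```

```text
time: 3.18
position: [0.5573, 0.1746, 0.1314]
tool_rot: [-1.457, -2.783, 0.0]
ft_force: [0.0, -0.3, -0.0]
grip_width: 0.002
[0.55728279 0.17458768 0.13137006] [ 0.03 -0.34 -0.03] [ 0.31  0.35 -0.78  1.73  0.27  1.17  0.05]
yaw y 34.728730349826236
0.0 [-6.5  1.2 -0.6] az -0.005
10.0 [-11.6   3.6  -0.6] az 0.17
20.0 [-17.1   5.2  -0.6] az 0.344
30.0 [-22.7   5.7  -0.6] az 0.519
40.0 [-28.4   5.3  -0.6] az 0.693
50.0 [-33.9   3.9  -0.6] az 0.868
60.0 [-39.    1.6  -0.6] az 1.042
70.0 [-43.7  -1.6  -0.6] az 1.217
75.0 [-45.8  -3.5  -0.6] az 1.304
```

```bash
python3 -m handwheel '[[-6,1,-0.5,0,0,0,1],[-9,2.5,-0.5,0,0,0.09,1],[-12,4,-0.5,0,0,0.17,1],[-14,4.5,-0.5,0,0,0.26,1],[-17,5,-0.5,0,0,0.34,1],[-20,5.5,-0.5,0,0,0.43,1],[-23,5.5,-0.5,0,0,0.52,1],[-25.5,5.5,-0.5,0,0,0.6,1],[-25.5,5.5,-0.5,0,0,0.6,1],[-25.5,5.5,-0.5,0,0,0.6,1]]'; python3 - <<'E'
from h import *
for n in('top','side'):
    im=ctrl.get_image(n)[:,:,::-1]
    im=im[170:250,240:330] if n=='top' else im[190:250,260:350]
    cv2.imwrite(f'pics/{n}3.png',cv2.resize(im,None,fx=7,fy=7,interpolation=cv2.INTER_CUBIC))
E
python3 arc.py .0165 35 40 50 60 70 75 
```

```text
time: 4.42
position: [0.5766, 0.1566, 0.1322]
tool_rot: [2.213, 2.229, 0.0]
ft_force: [0.6, 0.7, 0.3]
grip_width: 0.006
[0.57639637 0.15669576 0.1321112 ] [ 0.26 -0.7   0.07] [ 0.24  0.36 -0.67  1.7   0.24  1.17 -0.48]
yaw y 0.3899271229647483
35.0 [0.1 0.1 0.1] az 0.007
40.0 [-2.4  1.4  0.1] az 0.094
50.0 [-7.7  3.4  0.1] az 0.269
60.0 [-13.3   4.4   0.1] az 0.443
70.0 [-19.    4.4   0.1] az 0.618
75.0 [-21.8   4.    0.1] az 0.705
```

View pics/top3.png

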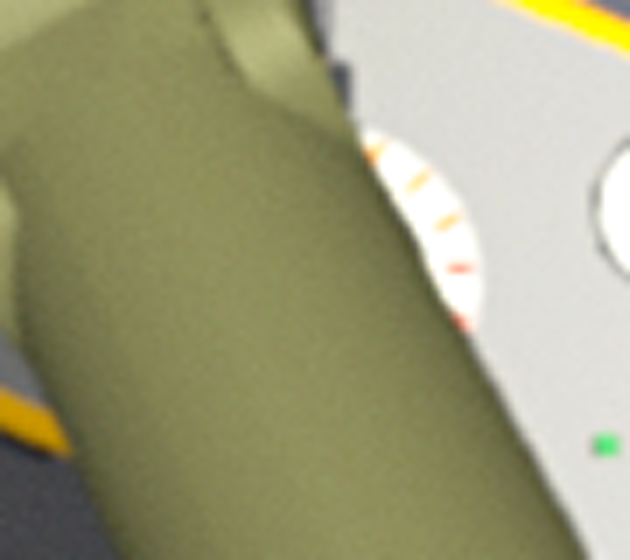

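View pics/side3.png

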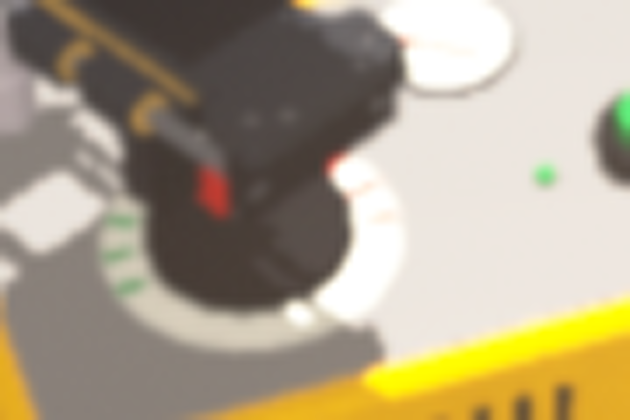

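The overhead camera is blocked by the arm, but the side view shows the tab has moved clear of the green ticks. I'll continue the arc to about 75°.

```bash
python3 -m handwheel '[[-2.5,1.5,0,0,0,0.09,1],[-5,2.5,0,0,0,0.18,1],[-7.5,3.5,0,0,0,0.27,1],[-10.5,4,0,0,0,0.35,1],[-13.5,4.5,0,0,0,0.44,1],[-16,4.5,0,0,0,0.53,1],[-19,4.5,0,0,0,0.62,1],[-21.5,4,0,0,0,0.7,1],[-21.5,4,0,0,0,0.7,1],[-21.5,4,0,0,0,0.7,1]]';python3 arc.py .0165 75; python3 - <<'E'
from h import *
for n in('side','wrist'):
    im=ctrl.get_image(n)[:,:,::-1]
    if n=='side': im=cv2.resize(im[190:250,260:350],None,fx=7,fy=7,interpolation=cv2.INTER_CUBIC)
    cv2.imwrite(f'pics/{n}4.png',im)
E
```

```text
time: 5.78
position: [0.5804, 0.1354, 0.132]
tool_rot: [2.843, 1.336, -0.0]
ft_force: [-0.3, 0.4, 1.0]
grip_width: 0.005
[0.58041599 0.13538301 0.1320254 ] [-0.31  0.38  1.02] [ 0.19  0.33 -0.55  1.7   0.18  1.16 -1.1 ]
yaw y -39.66342110141008
75.0 [-0.3  0.4  0. ] az 0.006
```

View pics/side4.png

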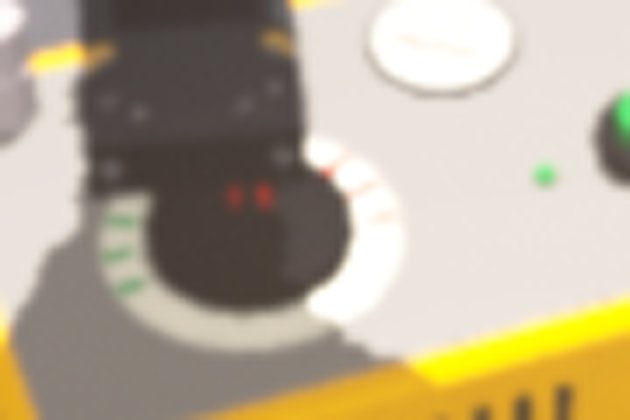

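Now I'll back off from the tab, lift, and check the dial.

```bash
python3 -m handwheel '[[6,0,0,0,0,0,1],[12,0,0,0,0,0,1],[12,0,-40,0,0,0,1],[12,0,-100,0,0,0,1],[12,0,-150,0,0,0,1],[-30,-40,-180,0,0,0,1],[-30,-40,-180,0,0,0,1],[-30,-40,-180,0,0,0,1]]';python3 - <<'E'
from h import *
s=ctrl.get_state();print(s['position'])
m=ctrl.camera_model('wrist');print(proj(m,(.5485,.1403,.11)),proj(m,(.4728,0,.122)))
im=ctrl.get_image('wrist')[:,:,::-1];cv2.imwrite('pics/w5.png',im);np.save('w5.npy',np.r_[m['xyz'],m['orientation']])
im=ctrl.get_image('side')[:,:,::-1];cv2.imwrite('pics/side5.png',cv2.resize(im[190:250,260:350],None,fx=7,fy=7,interpolation=cv2.INTER_CUBIC))
E
```

```text
time: 6.88
position: [0.5308, 0.1378, 0.312]
tool_rot: [2.844, 1.333, 0.001]
ft_force: [0.2, 0.4, -0.7]
grip_width: 0.005
[0.53084328 0.13775389 0.31204308]
[335.02365963 167.04571128] [359.57900502 294.14372783]
```

View pics/w5.png

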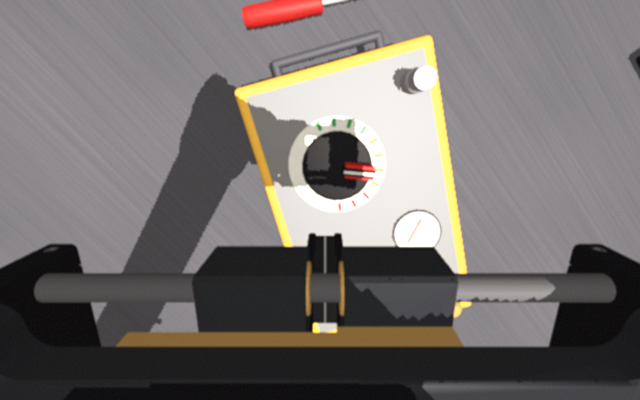

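View pics/side5.png

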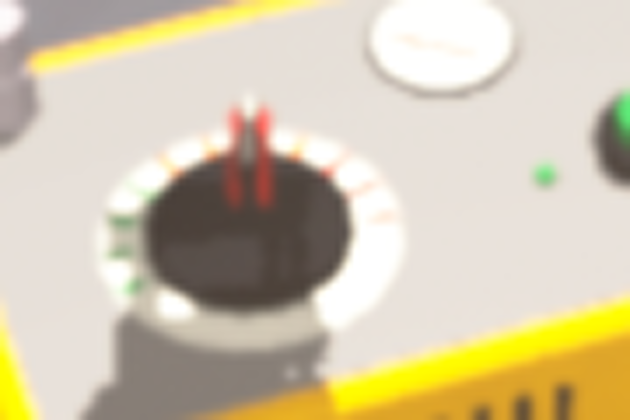

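```bash
python3 - <<'E'
from h import *
im=cv2.imread('pics/w5.png'); a=np.load('w5.npy')
m=dict(mtx=np.array([[314.40425,0,324.65359],[0,314.40425,199.97110],[0,0,1]]),xyz=a[:3],orientation=a[3:])
cv2.imwrite('pics/c5.png',cv2.resize(im[105:225,280:395],None,fx=5,fy=5,interpolation=cv2.INTER_CUBIC))
for a,b in(((346,173),(372,175)),((347,165),(374,168)),((347,175),(370,178))):
    d=onz(m,*b,.134)-onz(m,*a,.134); print(np.degrees(np.arctan2(d[1],d[0])))
s=ctrl.get_state(); M=R.from_rotvec(s['tool_rot']).as_matrix(); print((M.T@(np.array([.4728,0,.165])-s['position'])).round(4)); print(M.round(2))
E
```

```text
-44.16996936798673
-46.08785358435544
-47.25374278807497
[-0.1426  0.0435  0.1459]
[[ 0.64  0.77 -0.  ]
 [ 0.77 -0.64 -0.  ]
 [-0.   -0.   -1.  ]]
```

View pics/c5.png

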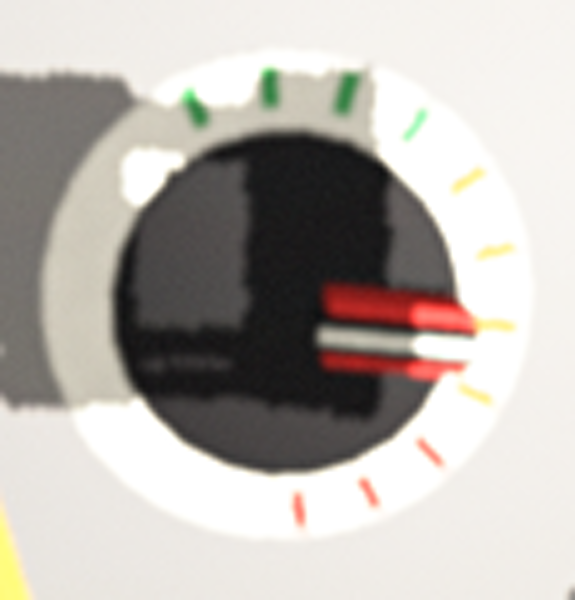

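The tab now sits at the third orange tick (index 6), measured at about -45° in world axes. It started at +35°, so that is four clicks. Next is the button.

```bash
python3 -m handwheel '[[-50,15,10,0,0,0,1],[-100,30,20,0,0,0,1],[-142.5,43.5,40,0,0,0,1],[-142.5,43.5,90,0,0,0,1],[-142.5,43.5,140,0,0,0,1],[-142.5,43.5,160,0,0,0,1],[-142.5,43.5,160,0,0,0,1],[-142.5,43.5,160,0,0,0,1]]';python3 - <<'E'
from h import *
s=ctrl.get_state(); M=R.from_rotvec(s['tool_rot']).as_matrix(); print(s['position'],(M.T@(np.array([.4728,0,.136])-s['position'])).round(4))
m=ctrl.camera_model('side'); im=ctrl.get_image('side')[:,:,::-1];cv2.imwrite('pics/side6.png',cv2.resize(im[180:240,310:400],None,fx=7,fy=7,interpolation=cv2.INTER_CUBIC))
E
```

```text
time: 7.98
position: [0.4736, 0.0005, 0.1525]
tool_rot: [-2.844, -1.334, -0.001]
ft_force: [0.7, 0.4, -0.7]
grip_width: 0.002
[0.47362845 0.00047942 0.1524763 ] [-0.0009 -0.0003  0.0165]
```

View pics/side6.png

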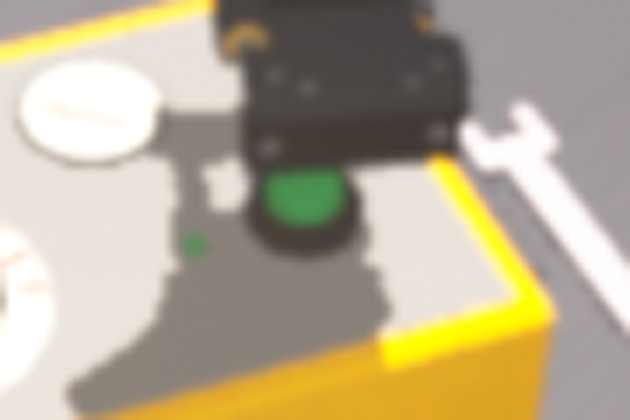

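```bash
python3 -m handwheel '[[-1,0,12,0,0,0,1],[-1,0,16,0,0,0,1],[-1,0,18,0,0,0,1],[-1,0,20,0,0,0,1],[-1,0,20,0,0,0,1]]'; python3 -m handwheel '[[0,0,2,0,0,0,1],[0,0,2.5,0,0,0,1],[0,0,2.5,0,0,0,1]]'
```

```text
time: 8.65
position: [0.4719, -0.0005, 0.1322]
tool_rot: [2.844, 1.333, -0.001]
ft_force: [-3.1, -1.2, 3.5]
grip_width: 0.003
time: 9.02
position: [0.4721, -0.0005, 0.1304]
tool_rot: [2.844, 1.333, -0.001]
ft_force: [-5.4, 1.0, 9.6]
grip_width: 0.004
```

```bash
python3 -m handwheel '[[0,0,1,0,0,0,1],[0,0,1.5,0,0,0,1],[0,0,1.5,0,0,0,1]]'; python3 - <<'E'
from h import *
im=ctrl.get_image('side')[:,:,::-1];cv2.imwrite('pics/side7.png',cv2.resize(im[180:240,310:400],None,fx=7,fy=7,interpolation=cv2.INTER_CUBIC))
E
```

```text
time: 9.4
position: [0.4722, -0.0005, 0.1302]
tool_rot: [2.844, 1.333, -0.001]
ft_force: [-7.9, -2.0, 18.6]
grip_width: 0.005
```

View pics/side7.png

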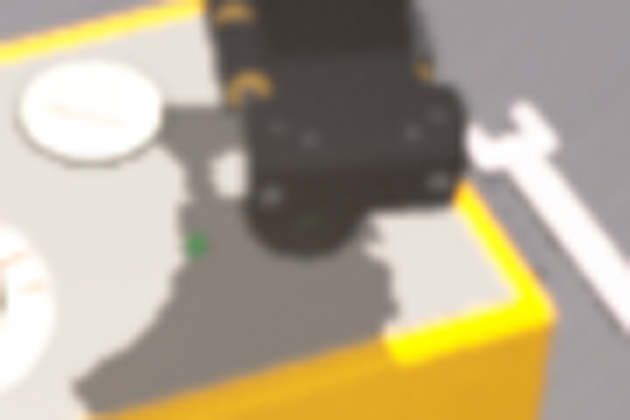

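The force rose to 18.6 N while the tool stopped moving. The tip is at 0.116 m, so the button is fully down. Now I'll release it and retreat.

```bash
python3 -m handwheel '[[0,0,-5,0,0,0,1],[0,0,-15,0,0,0,1],[0,0,-60,0,0,0,1],[0,0,-120,0,0,0,1],[0,0,-180,0,0,0,1],[-30,60,-180,0,0,0,1],[-30,120,-180,0,0,0,1],[-30,160,-180,0,0,0,1],[-30,160,-180,0,0,0,1],[-30,160,-180,0,0,0,1],[-30,160,-180,0,0,0,1]]'; python3 - <<'E'
from h import *
im=ctrl.get_image('side')[:,:,::-1];cv2.imwrite('pics/side8.png',im)
im=ctrl.get_image('top')[:,:,::-1];cv2.imwrite('pics/top8.png',im)
a=cv2.resize(im[140:290,220:400],None,fx=4,fy=4,interpolation=cv2.INTER_CUBIC);cv2.imwrite('pics/t8.png',a)
m=ctrl.camera_model('side');s=cv2.imread('pics/side8.png');hsv=cv2.cvtColor(s,cv2.COLOR_BGR2HSV)
g=cv2.inRange(hsv,(45,90,60),(85,255,255))[198:222,340:366]
print(cv2.moments(g,True)['m00'],np.argwhere(g).mean(0)+[198,340])
g0=cv2.inRange(cv2.cvtColor(cv2.imread('pics/side0.png'),cv2.COLOR_BGR2HSV),(45,90,60),(85,255,255))[198:222,340:366]
print(cv2.moments(g0,True)['m00'],np.argwhere(g0).mean(0)+[198,340])
E
```

```text
time: 10.82
position: [0.5757, -0.1243, 0.3086]
tool_rot: [2.843, 1.336, 0.001]
ft_force: [-0.6, 0.6, -0.3]
grip_width: 0.005
84.0 [207.04761905 353.03571429]
81.0 [206.66666667 353.02469136]
```

View pics/side8.png

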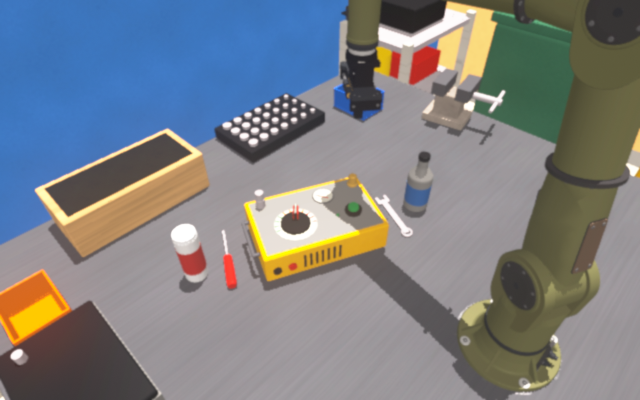

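View pics/t8.png

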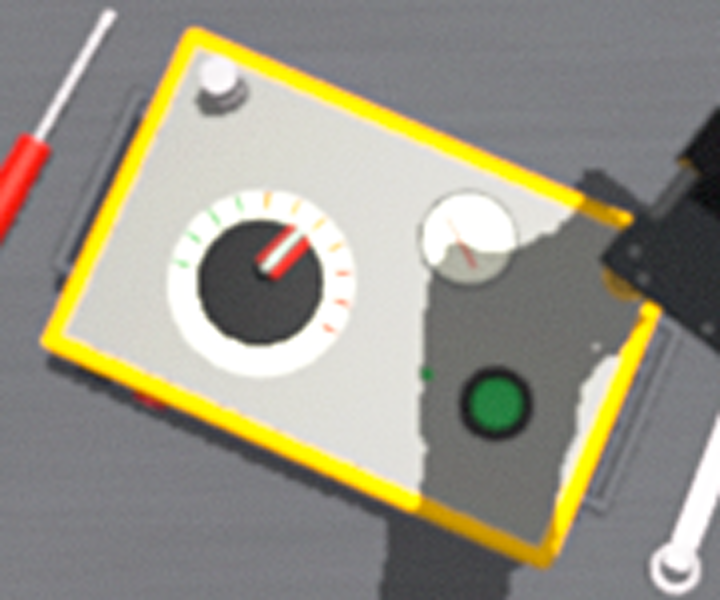

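The tab sits at the third orange tick, index 6. The button is back up, with its pixel centre unchanged to within 0.4 px, and the loose objects are where they were.

```bash
python3 -c "
from bench import ctrl
ctrl.close_job()"
```

```text
the job is handed in; nothing more can be done
```

The dial is four clicks further clockwise and the green start button was pressed fully down and let back up. I handed the job in at about 11 s.

- **Dial:** I pushed the side of the tab with the closed fingertips, without pinching. It went from the third green tick (index 2, about +35°) to the third orange tick (index 6, about -45°). After I let go, it was still on that tick in the wrist, top and side pictures.
- **Button:** I pressed until it stopped moving, with the fingertip at about 0.116 m and 18.6 N. After release its position in the side picture matched the start to within 0.4 px.
- **Other things:** The socket, screwdriver, wrench, can and bottle look unmoved in the last pictures. The gripper partly hid the wheel nut in the last top view, but it is visible in the side view and looks to be in its place.
- **Disagreement:** The top and side cameras differed by about 5–7 mm on the dial and button positions. I used the wrist-camera values, which lay between them, and contact came where those predicted.

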